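# Click the length stop round to its long rod and push the block up to it

## Task

Set the length stop on the bench: with a fingertip, flick the lugs at the top of the black stop wheel towards the robot's left, click by click, until the longest rod is at the bottom, clicked in over the bed, and do not click past it. Then push the wooden block along the bed until it butts against that rod. Only touch and push: lift or carry nothing, and leave the pencil, key, hinge, try square and sanding block where they lie.

Things in the scene. Friction and masses are not known exactly. Their poses are not given: they have to be found in the camera images.
- length_stop: Grey and aluminium length stop, fixed to the bench, 250 x 100 mm. Origin: centre of its underside, on the bench. Its x runs along it from the open end near the robot to the wheel end (turned up to 0.25 rad from the world's x), y to the robot's left, z up; all offsets below are in this frame. Behind the wheel a headstock, x = 96 to 122 mm, 60 mm wide, top at z = 98 mm.
- bed_start (a point): Middle of the near end of the aluminium bed, on its top face: x = -124, y = 0, z = 30 mm of length_stop. The level bed runs from here to x = +29 mm, with a low lip along each side: inner faces at y = -17 and +17 mm, tops at z = 36 mm.
- wheel_axle (a point): Centre of the black stop wheel: x = 83, y = 0, z = 72 mm of length_stop; the axle lies along x. The wheel is 18 mm wide along x: a hub of 33 mm radius with six lugs 60 degrees apart, each 8 mm thick, with rounded tips at 50 mm radius. When clicked in, lugs lean 30 degrees to either side of the top (tips at y = -25 and +25, z = 115 mm) and one lies level on each side.
- wheel_top (a point): Fixed point at the top of the lug tips' circle: x = 83, y = 0, z = 122 mm of length_stop. Rods and headstock beside the wheel stay 20 mm or more below it, so a fingertip 16 mm below this point meets only lugs. One click: go down to the right of the lug that leans right, push it left past upright until it leans some 10 to 25 degrees left, and lift off.
- stop_wheel (a joint): Wheel angle, rad; grows as the lugs at the top move to +y of length_stop (robot's left). 0: longest rod at the bottom. Clicks every 1.047 rad (60 degrees); starts one to four clicks short (about -1.05 to -4.19). A sprung detent pulls it to the nearest click, change-over half way, some 2 to 5 N at a lug tip; damped, it does not run on when left. End stops at -4.5 and +1.5.
- long_rod_tip (a point): Centre of the free end of the longest rod. The wheel carries six steel rods, 8 mm thick, parallel to its axle, pointing to -x of length_stop, 26 mm from the axle's line, one to each click; they stand 52 (this one), 32, 28, 24, 20 and 14 mm out from the wheel's face. At joint value 0 this point is at x = 22, y = 0, z = 46 mm of length_stop.
- block: Block of wood, 60 mm long, 30 wide, 30 high, 20 to 60 g, lying loose lengthwise on the bed between the lips (2 mm play each side). Origin: centre of its underside. Its long axis, its own y, lies along x of length_stop. It starts with its origin at x = -90 to -60 mm of length_stop and touches the long rod, when that is at the bottom, with it at x = -8 mm.
- pencil: Flat carpenter's pencil, 168 x 12 x 10 mm, lying on the bench to the right of the length stop; leave it. Origin: middle of its underside.
- key: Small flat key, 62 x 12 x 6 mm, lying on the bench to the left of the length stop; leave it. Origin: middle of its underside.
- square: Try square lying flat, 177 x 118 x 19 mm, to the right at the back; leave it. Origin: centre of its underside.
- hinge: Butt hinge, 61 x 63 x 6 mm, lying near the robot; leave it. Origin: centre of its underside.
- sander: Cork sanding block, 63 x 113 x 34 mm, lying near the robot on the right; leave it. Origin: centre of its underside.
Things that resemble listed ones, but are neither listed nor needed, are in the scene too. Several things have the shape of the block; the one meant has the colours described above.

How it is judged:
By the outcome, as a careful person would: the job done as asked, in the order asked, and still so for the second after the job is handed in, with the robot touching nothing.
It also fails if it takes over 58 s, if anything falls off the work surface, if the arm or the gripper's body presses on something with over 40 N, if the wrist force passes 120 N, or if a joint passes its speed limit or range.

## Robot

A 6-joint arm with a two-finger parallel gripper is mounted at the origin on a cart in front of the work surface, level with it; the furniture and walls round the work are solid. World frame = base frame: x ahead of the robot, y to its left, z up, the work surface at z = 0. Lengths are in m, angles in rad, forces in N, time in s.
With the tool pointing down it reaches from about 0.225 to 0.875 m from the base axis. Payload 3.4 kg.
Tool frame: the origin (TCP) lies between the finger pads; the fingertips stand 8 mm ahead of it and the grasp point (between the pads) lies 11 mm behind it; z points along the fingers, y is the line along which they close (so a half turn about z gives the same grasp; the last joint's range is limited). The gripper opens to 85 mm and grips with 20 to 120 N. Pads are 22 mm wide; open, the fingers measure 114 mm over their backs; the gripper's body (76 mm by 85 mm) begins 54 mm behind the grasp point. The pads swing forward as they close: fully open they stand 13 mm farther back than shut.
Start: joints at [1.009, 0.276, 1.505, -0, 1.361, -0.121], TCP at [0.245, 0.52, 0.239] pointing down, gripper open.
Joint ranges: [-2.89, 2.89], [-0.75, 2.08], [0.22, 2.7], [-1.18, 4.32], [0.11, 2.71], [-2.7, 2.7]. Speed limits (rad/s): [2.57, 2.57, 3.14, 3.14, 3.14, 3.14].

## Interface

Orientations are given as a unit quaternion [w, x, y, z].
In Python, from rig import manip gives the robot as it stands.
- The arm moves only by the tool move_arm, never from a script. Its argument "deltas" is a list that holds one entry, the list of rows, each a list of 5 numbers: the shift along the tool's x, y, z normalised to -1 to 1, where 1 is 80 cm, then the turn about the tool's z normalised to -1 to 1, where 1 is 120 degrees, then the closure, from -1 (fully open) to 1 (shut). In form: [[[tx, ty, tz, twist, grip], ...]]. A call has 1 to 12 rows; each row is the pose to reach, as a shift and turn from the pose commanded when the call began, along the tool's axes at that moment; what a row does not reach only later rows make up. A row lasts 1/10 s, in which the tool goes at most 50 mm and 8.59 degrees, less where a joint would pass 70% of its speed; a pose out of reach is approached as far as the arm can. A call with a number of a shift or a turn outside -1 to 1 is refused whole. A call with a gripper value outside its range is refused whole. The fingers move at their own pace and stop on an object; "squeeze" is the grip in N (left out, the last holds). Time passes only in rows, so rows that repeat a pose let the fingers close. It gives the time, the measured TCP pose, the force, the opening and the grip force at its end, in the units of the state.
- manip.get_state(): the state, without advancing time (a new reading comes with each control period).
- manip.get_image(name): name is "scene" or "top" or "wrist"; returns the picture (384x512x3 uint8, red, green, blue); there is no depth.
- manip.camera_params(name): a dict with "fx", "fy", "cx", "cy" (pixels), "dist" ([k1, k2, p1, p2, k3] as OpenCV has them; the pictures are not rectified), "R" (3x3) and "t" (3): a world point X has camera coordinates R X + t; the wrist camera has in their place "tool_from_camera" (4x4, takes a point from camera to tool coordinates, whose origin is the TCP and whose axes are the flange's). Camera axes: x right, y down, z forward; pixel columns grow to the right and rows downward; lengths in m; the calibration is good to about 2 mm. A picture is of the moment at which its call begins: read the wrist's pose just before it. camera_params takes no time and is no camera call.
- manip.sign_off(): hands the job in; it is judged then, once.
The state is a dict: "clock": time; "qpos": joint angles; "qd": joint speeds; "effort": joint torques, N m; "position": TCP position; "ee_rot": TCP orientation; "contact_force": force on the tool from outside, world axes, zero at the start; "moment": the same for the moment, N m; "width": finger opening in m; "gripper_force": force on a finger pad.
Only numpy, scipy, OpenCV 4.12 (cv2) and the standard library are available. Lean on these libraries where they do the work, as an engineer would, in place of code of your own. Each camera call takes 0.05 s, during which the arm holds its last target. There are 200 camera calls.

## Working session

There is one attempt and no reset: what is moved stays moved. The work goes in short steps, Python scripts to look and compute and a tool call to move; the robot and the scene stay as the last step left them, time stands still between calls to the robot, and variables do not carry over. Pictures are saved under pics/ and viewed, at most 10 in all, crops included, and the job is handed in when it is done.

Besides the shell and the picture viewer there is one more tool, called as name(argument=value, ...) on one line, values as JSON. move_arm: Moves the arm, as the interface text tells. Scaled input: -1 to 1 covers 80 cm each way for a shift and 120 degrees each way for a turn. Its arguments: {"type":"object","properties":{"deltas":{"type":"array","items":{"type":"array","items":{"type":"array","items":{"type":"number","minimum":-1,"maximum":1}}}},"squeeze":{"type":"number"}},"required":["deltas"]}

```bash
mkdir -p pics
cat > h.py <<'E'
import numpy as np, cv2
from rig import manip
def cam(n):
    p=manip.camera_params(n); K=np.array([[p['fx'],0,p['cx']],[0,p['fy'],p['cy']],[0,0,1.]])
    return p,K,np.array(p['dist'],float)
def ray(n,uv):
    p,K,d=cam(n); R=np.array(p['R']);t=np.array(p['t'])
    x=cv2.undistortPoints(np.array([[uv]],float),K,d)[0,0]
    return -R.T@t, R.T@np.array([x[0],x[1],1])
def onz(n,uv,z):
    o,v=ray(n,uv); return o+v*(z-o[2])/v[2]
def proj(n,X):
    p,K,d=cam(n); r,_=cv2.Rodrigues(np.array(p['R'],float))
    return cv2.projectPoints(np.array(X,float).reshape(-1,1,3),r,np.array(p['t'],float),K,d)[0][:,0]
def snap(n,f):
    im=manip.get_image(n)[:,:,::-1].copy(); cv2.imwrite(f'pics/{f}.png',im); return im
E
python3 - <<'E'
from h import *
a=snap('top','top0');b=snap('scene','sc0')
print(manip.get_state()); 
for n in('top','scene'):
    o,v=ray(n,(256,192));print(n,o,v)
E
```

```text
{'clock': 0.1, 'qpos': array([ 1.00898070e+00,  2.76528068e-01,  1.50601446e+00,  5.02909285e-05,
        1.36072710e+00, -1.20981560e-01]), 'qd': array([-0.00046422, -0.0026138 , -0.00391591, -0.00011933, -0.00317407,
       -0.00193045]), 'effort': array([ 2.20744296e-03, -4.17700052e+01, -2.46405548e+01, -1.99804217e-04,
        5.73398487e-03,  1.61892507e-05]), 'position': array([0.24507665, 0.51963769, 0.23852516]), 'ee_rot': array([-3.03898576e-04,  2.18641644e-01,  9.75804861e-01, -7.81861905e-04]), 'contact_force': array([ 0.97427328,  0.32956475, -0.3389582 ]), 'moment': array([-0.01835342, -0.00910191, -0.03989841]), 'gripper_force': 0.0, 'width': 0.08510388872570297}
top [0.39438965 0.08364118 0.92678216] [ 0.15690366 -0.01594733 -0.98753985]
scene [-0.25991118 -0.30717452  1.05136829] [ 0.61317296  0.28907508 -0.73515974]
```

View pics/top0.png

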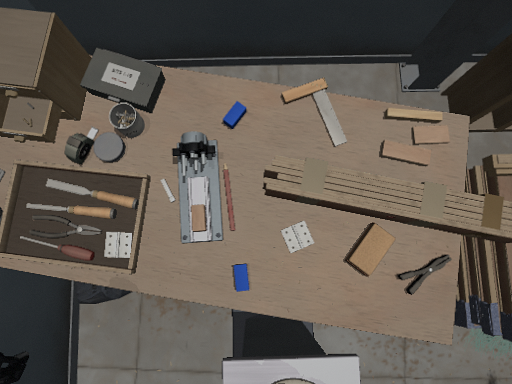

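View pics/sc0.png

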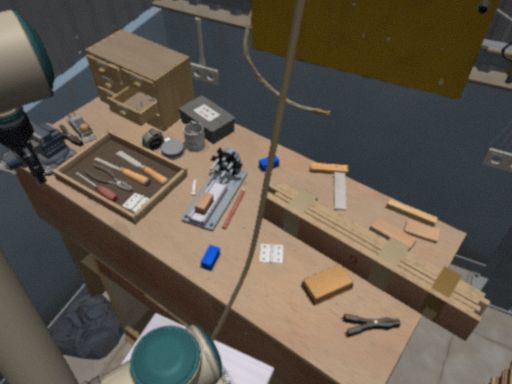

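The top view shows the length stop at about (200,190) with the wheel at (195,148), and a wooden block on the bed at (199,217). Possible mistakes for the block are the blue blocks at (235,114) and (241,277), and the loose wood pieces at (431,134), (405,152) and (414,114). I choose (199,217), the wooden one lying on the bed, and check it in a crop.

Run:
```python
from h import *
a=cv2.imread('pics/top0.png');b=cv2.imread('pics/sc0.png')
c=cv2.resize(a[125:250,160:245],None,fx=4.6,fy=4.6,interpolation=cv2.INTER_CUBIC)
d=cv2.resize(b[140:235,175:255],None,fx=4.8,fy=4.8,interpolation=cv2.INTER_CUBIC)
h=max(c.shape[0],d.shape[0]);o=np.zeros((h,c.shape[1]+d.shape[1],3),np.uint8);o[:c.shape[0],:c.shape[1]]=c;o[:d.shape[0],c.shape[1]:]=d
cv2.imwrite('pics/crop0.png',o);print(o.shape)
```

```text
(575, 775, 3)
```

View pics/crop0.png

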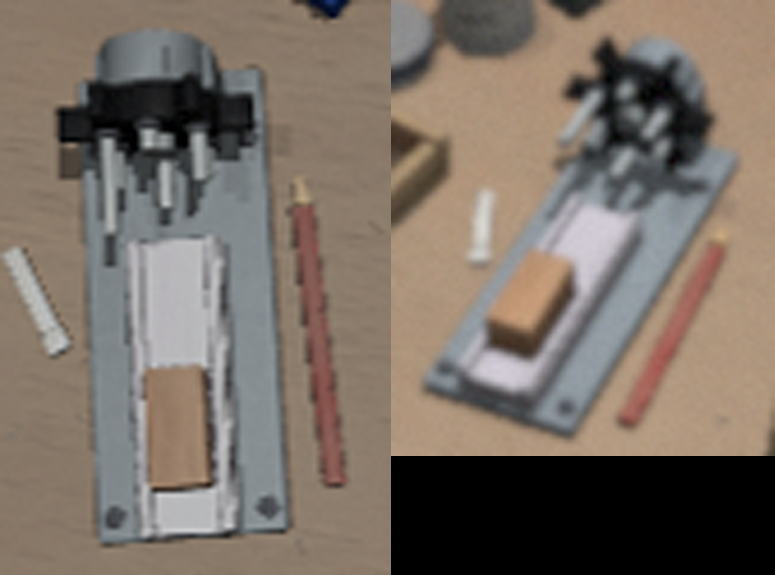

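The crop confirms the wooden block on the bed, with its top from (145,367) to (210,488). The longest rod is on the wheel's left, with its tip at about crop (108,232). Now I work out the pose.

Run:
```python
from h import *
f=lambda x,y:(160+(x+.5)/4.6-.5,125+(y+.5)/4.6-.5)
P=lambda x,y,z:onz('top',f(x,y),z)
near=(P(143,535,.036)+P(237,530,.036))/2; far=(P(133,240,.036)+P(221,238,.036))/2
print('bed',near,far,np.linalg.norm(far-near))
w=(P(58,123,.072)+P(253,112,.072))/2; print('wheel',w, np.linalg.norm(P(58,123,.072)-P(253,112,.072)))
for z in(.008,.012,.02):
    nl,nr,fr=P(100,543,z),P(290,528,z),P(262,70,z); print(z,nl,nr,fr,np.linalg.norm(nl-nr),np.linalg.norm(fr-nr), np.arctan2(*(fr-nr)[1::-1]),np.arctan2(*((nl-nr)[[0,1]]*[-1,1])))
bl=[P(145,367,.06),P(205,366,.06),P(210,486,.06),P(150,488,.06)]; c=np.mean(bl,0);print('block',c)
d=far-near;th=np.arctan2(d[1],d[0]);print('th',th,np.arctan2(*(w-near)[1::-1]))
th=np.arctan2(*(w-near)[1::-1]); u=np.array([np.cos(th),np.sin(th)]);v=np.array([-u[1],u[0]])
for nm,p,x in(('near',near,-.124),('far',far,.029),('wheel',w,.083)): print(nm,p[:2]-u*x)
o=np.mean([p[:2]-u*x for p,x in((near,-.124),(far,.029),(w,.083))],0)
print('o',o,'block x,y',u@(c[:2]-o),v@(c[:2]-o))
for k in(1,2,3,4):
    q=-k*np.pi/3; y=.026*np.sin(q);z=.072-.026*np.cos(q)   # y of rod: bottom moves right as q grows
    pts=[[*(o+u*.022+v*-y*-1),z]]
    for n in('top','scene'):print(k,n,y,z,proj(n,pts)[0], end=' ')
    q2=proj('top',pts)[0];print('crop',(q2-[160,125])*4.6,(proj('scene',pts)[0]-[175,140])*4.8+[391,0])
```

```text
bed [0.42529507 0.2001636  0.036     ] [0.57657387 0.20649627 0.036     ] 0.151411285893668
wheel [0.63195938 0.21235326 0.072     ] 0.09840810072043092
0.008 [0.42194633 0.25071199 0.008     ] [0.42734311 0.1517225  0.008     ] [0.67502109 0.16405878 0.008     ] 0.09913648881680329 0.24798501207710558 0.04976660908829144 0.05446480090291129
0.012 [0.42182636 0.24998463 0.012     ] [0.42719964 0.1514261  0.012     ] [0.67379934 0.16370868 0.012     ] 0.0987048892786597 0.2469053872290156 0.049766609088291565 0.05446480090291083
0.02 [0.42158642 0.24852991 0.02      ] [0.42691271 0.15083331 0.02      ] [0.67135583 0.16300847 0.02      ] 0.09784169020237249 0.2447461375328355 0.049766609088291495 0.05446480090291105
block [0.47684725 0.20306694 0.06      ]
th 0.041836458386690374 0.058914651842408884
near [0.54907994 0.20746479]
far [0.54762419 0.20478873]
wheel [0.54910339 0.20746618]
o [0.5486025  0.20657323] block x,y -0.07183721358197777 0.0007247844357860266
1 top -0.022516660498395402 0.05899999999999999 [205.79479662 176.37209366] 1 scene -0.022516660498395402 0.05899999999999999 [225.20442488 180.10090855] crop [210.65606444 236.31163082] [631.98123944 192.48436103]
2 top -0.022516660498395406 0.08499999999999999 [204.43553921 174.09555861] 2 scene -0.022516660498395406 0.08499999999999999 [224.78723184 173.86725737] crop [204.40348035 225.83956961] [629.97871284 162.56283537]
3 top -3.1840816777831182e-18 0.09799999999999999 [193.62371609 173.73088757] 3 scene -3.1840816777831182e-18 0.09799999999999999 [217.490104   168.62063531] crop [154.66909404 224.16208281] [594.95249921 137.37904949]
4 top 0.022516660498395395 0.085 [184.53209913 175.72308138] 4 scene 0.022516660498395395 0.085 [210.77174323 169.76024419] crop [112.847656   233.32617433] [562.70436748 142.84917213]
```

The pose fits within about 2 mm: origin ≈ (0.549, 0.207), yaw ≈ 0.05. The block is at x ≈ -72 mm. The long rod tip matches the upper-left position in both views, so the joint is at -120° and needs 2 clicks. I move above the right side of the wheel, fingers shut and closing line along the axle, so the finger is 22 mm wide in y.

move_arm(deltas=[[[-0.626,-0.189,0.04,0.516,1],[-0.626,-0.189,0.04,0.516,1],[-0.626,-0.189,0.04,0.516,1],[-0.626,-0.189,0.04,0.516,1],[-0.626,-0.189,0.04,0.516,1],[-0.626,-0.189,0.04,0.516,1],[-0.626,-0.189,0.04,0.516,1],[-0.626,-0.189,0.04,0.516,1],[-0.626,-0.189,0.04,0.516,1],[-0.626,-0.189,0.04,0.516,1],[-0.626,-0.189,0.04,0.516,1],[-0.626,-0.189,0.04,0.516,1]]], squeeze=30)

```text
clock: 1.3
position: [0.6359, 0.1668, 0.2058]
ee_rot: [0.0, 0.691, 0.723, -0.001]
contact_force: [0.1, 0.1, 0.1]
width: -0.0
gripper_force: 0.0
```

```bash
cat >> h.py <<'E'
def wproj(X,s):
    from scipy.spatial.transform import Rotation as Ro
    p,K,d=cam('wrist'); w,x,y,z=s['ee_rot']; T=np.eye(4);T[:3,:3]=Ro.from_quat([x,y,z,w]).as_matrix();T[:3,3]=s['position']
    M=np.linalg.inv(T@np.array(p['tool_from_camera']))
    return cv2.projectPoints(np.array(X,float).reshape(-1,1,3),cv2.Rodrigues(M[:3,:3])[0],M[:3,3],K,d)[0][:,0]
th=.050;O=np.array([.5488,.2066,0])
def L(x,y,z): return O+np.array([x*np.cos(th)-y*np.sin(th),x*np.sin(th)+y*np.cos(th),z])/1.
def loc(p):
    d=np.array(p)-O;return np.array([d[0]*np.cos(th)+d[1]*np.sin(th),-d[0]*np.sin(th)+d[1]*np.cos(th),d[2]])
E
python3 - <<'E'
from h import *
s=manip.get_state();im=snap('wrist','w1')
pts=[L(*p) for p in((.074,.025,.115),(.074,-.025,.115),(.074,.05,.072),(.074,-.05,.072),(.029,.017,.036),(.029,-.017,.036),(.022,.0225,.085))]
uv=wproj(pts,s);print(uv.round(),loc(s['position']))
for u in uv: cv2.drawMarker(im,tuple(int(t) for t in u),(0,0,255),cv2.MARKER_CROSS,12,1)
cv2.imwrite('pics/w1m.png',im)
E
```

```text
[[234.  94.]
 [235. 170.]
 [236.  61.]
 [238. 188.]
 [188. 105.]
 [190. 143.]
 [166.  99.]] [ 0.08500372 -0.04412801  0.20582822]
```

View pics/w1m.png

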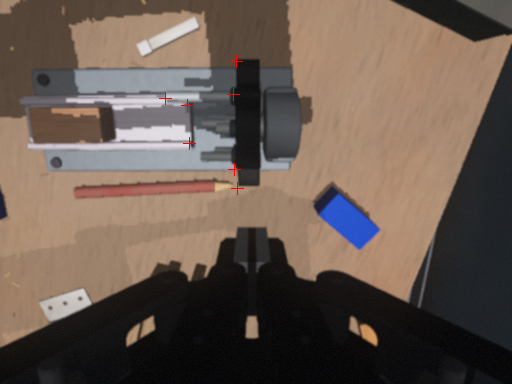

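The predicted points (red) land on the lug tips, bed end and rod tip within about 2 px, so the pose is good. The right lug tip is at (235,170) and the fingertip at (252,230) is to its right. First click now.

move_arm(deltas=[[[0,0,0.06,0,1],[0,0,0.116,0,1],[0,0,0.116,0,1],[0.01,0,0.116,0,1],[0.02,0,0.116,0,1],[0.03,0,0.116,0,1],[0.04,0,0.116,0,1],[0.05,0,0.116,0,1],[0.05,0,0.116,0,1],[0.05,0,0.06,0,1],[0.05,0,0.03,0,1],[0,0,0.03,0,1]]])

```text
clock: 2.55
position: [0.637, 0.175, 0.189]
ee_rot: [0.002, 0.688, 0.726, 0.006]
contact_force: [1.4, -1.0, -0.1]
width: 0.0
gripper_force: 0.0
```

Run:
```python
from h import *
s=manip.get_state();print(s['clock'],s['position'],loc(s['position']))
t=snap('top','t2')
f=lambda n,q:proj(n,[L(.022,-.026*np.sin(q),.072-.026*np.cos(q))])[0].round(1)
for k in(0,1,2):print(k,f('top',-k*np.pi/3),f('scene',-k*np.pi/3),wproj([L(.022,-.026*np.sin(-k*np.pi/3),.072-.026*np.cos(k*np.pi/3))],s))
w=snap('wrist','w2');b=snap('scene','s2')
o=np.zeros((500,780,3),np.uint8)
o[:,:390]=cv2.resize(w[30:230,140:296],(390,500));o[:,390:]=cv2.resize(b[135:235,175:253],(390,500),interpolation=cv2.INTER_CUBIC)
cv2.imwrite('pics/c2.png',o)
```

```text
2.55 [0.63700152 0.17500819 0.18899712] [ 0.08651236 -0.03596057  0.18899712]
0 [197.  178.2] [218.6 181.1] [[171.34920953 137.55653876]]
1 [186.5 177.8] [211.5 175.9] [[166.0514457  110.12857796]]
2 [184.6 175.5] [210.9 169.7] [[157.20658187 111.05554648]]
```

View pics/c2.png

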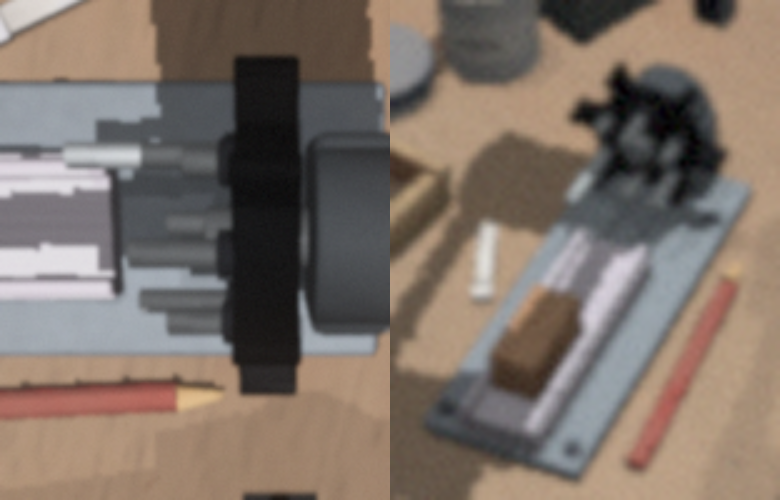

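The long rod tip is at crop (65,155) in the wrist part, but the arm was still settling when I took it. I'll measure again with the arm at rest.

Run:
```python
from h import *
for _ in range(3): manip.get_image('top')
s=manip.get_state();print(s['clock'],loc(s['position']),s['contact_force'])
w=snap('wrist','w3');b=snap('scene','s3')
D=np.pi/180
A=cv2.resize(w[30:230,140:296],(390,500));B=cv2.resize(b[135:195,195:242],(390,500),interpolation=cv2.INTER_CUBIC)
for q,c in((-60,(0,0,255)),(-120,(0,255,0)),(-90,(255,255,0))):
    X=[L(.022,-.026*np.sin(q*D),.072-.026*np.cos(q*D))]
    for a in range(-180,180,60): 
        if q!=-120:
            al=(a+30+q)*D; X.append(L(.074,.05*np.sin(al),.072+.05*np.cos(al)))
    u=wproj(X,s);v=proj('scene',X);print(q,u[0],v[0])
    for p in (u-[140,30])*2.5: cv2.drawMarker(A,tuple(int(t) for t in p),c,cv2.MARKER_CROSS,12,1)
    for p in (v-[195,135])*[390/47,500/60]: cv2.drawMarker(B,tuple(int(t) for t in p),c,cv2.MARKER_CROSS,12,1)
cv2.imwrite('pics/c3.png',np.hstack([A,B]))
```

```text
2.85 [ 0.08307638 -0.040287    0.18331924] [-0.02596048  1.31642185 -0.16285897]
-60 [170.1002597  104.13891863] [211.49344965 175.93048596]
-120 [161.02323649 104.59279313] [210.88714628 169.68807759]
-90 [165.49088066  99.34583427] [210.12939104 172.50944696]
```

View pics/c3.png

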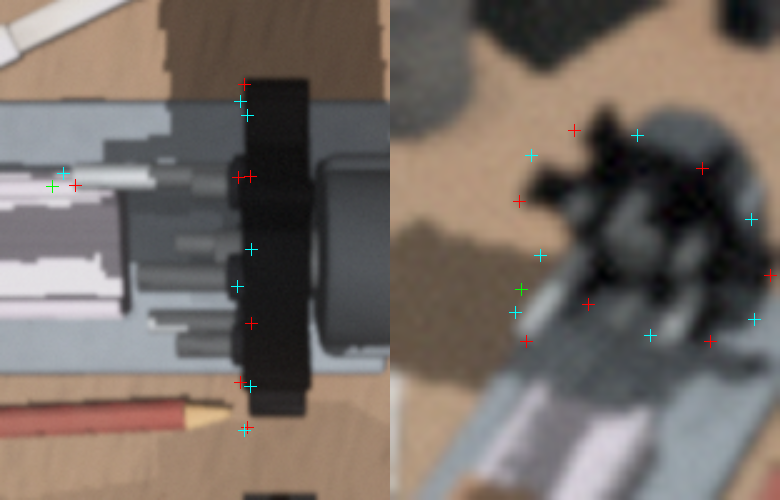

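In the scene part the lugs, at (608,110) and (535,185), sit between clicks. The wheel may still be creeping in its damping, so I compare after waiting.

Run:
```python
from h import *
w0=cv2.imread('pics/w3.png')
def d(a,b):return np.abs(a[50:200,150:270].astype(int)-b[50:200,150:270]).mean().round(2)
p=manip.get_image('wrist')[:,:,::-1];print(d(p,w0))
for i in range(5):
    for _ in range(5): manip.get_image('top')
    n=manip.get_image('wrist')[:,:,::-1];print(manip.get_state()['clock'],d(n,p),d(n,w0));p=n
s=manip.get_state();w=snap('wrist','w4');b=snap('scene','s4')
D=np.pi/180
A=cv2.resize(w[30:230,140:296],(390,500));B=cv2.resize(b[135:195,195:242],(390,500),interpolation=cv2.INTER_CUBIC)
for q,c in((-60,(0,0,255)),):
    X=[L(.022,-.026*np.sin(q*D),.072-.026*np.cos(q*D))]
    for a in range(-180,180,60):
        al=(a+30+q)*D; X.append(L(.074,.05*np.sin(al),.072+.05*np.cos(al)))
    u=wproj(X,s);v=proj('scene',X)
    for p in (u-[140,30])*2.5: cv2.drawMarker(A,tuple(int(t) for t in p),c,cv2.MARKER_CROSS,12,1)
    for p in (v-[195,135])*[390/47,500/60]: cv2.drawMarker(B,tuple(int(t) for t in p),c,cv2.MARKER_CROSS,12,1)
cv2.imwrite('pics/c4.png',np.hstack([A,B]))
```

```text
2.37
3.3 5.19 5.24
3.6 3.59 6.76
3.9 1.64 6.9
4.2 1.66 6.77
4.5 1.55 6.73
```

View pics/c4.png

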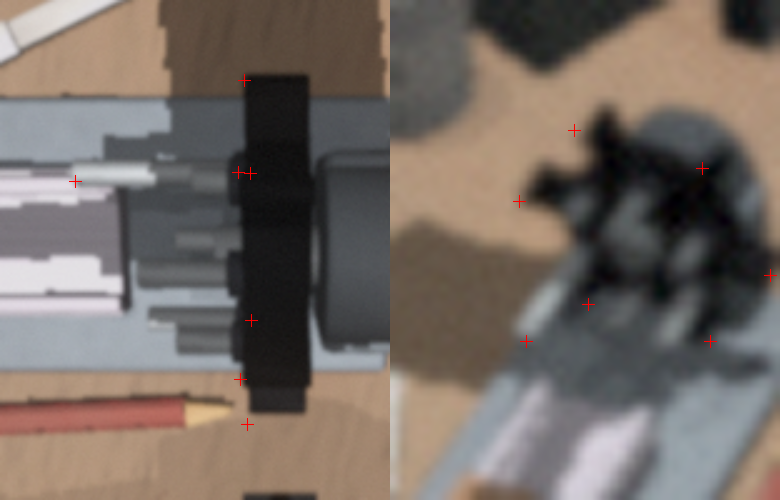

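The wheel is at rest. The long rod tip at (73,173) and the bumps on the wheel match the -60° marks, and the offsets in the scene view fit the lugs' depth. So one click is done and one remains; I repeat the same stroke.

move_arm(deltas=[[[0,0,0.05,0,1],[0,0,0.086,0,1],[0,0,0.086,0,1],[0.01,0,0.086,0,1],[0.02,0,0.086,0,1],[0.03,0,0.086,0,1],[0.04,0,0.086,0,1],[0.05,0,0.086,0,1],[0.05,0,0.086,0,1],[0.05,0,0.03,0,1],[0.05,0,0,0,1],[0,0,0,0,1]]])

```text
clock: 5.8
position: [0.6364, 0.1749, 0.1883]
ee_rot: [0.002, 0.688, 0.726, 0.006]
contact_force: [0.6, -0.8, -0.5]
width: 0.0004
gripper_force: 0.0
```

Run:
```python
from h import *
for _ in range(20): manip.get_image('top')
s=manip.get_state();print(s['clock'],loc(s['position']),s['contact_force'])
w=snap('wrist','w5');b=snap('scene','s5')
D=np.pi/180
A=cv2.resize(w[30:230,140:296],(390,500));B=cv2.resize(b[135:195,195:242],(390,500),interpolation=cv2.INTER_CUBIC)
for q,c in((0,(0,0,255)),(60,(0,255,0)),(-60,(255,255,0))):
    X=[L(.022,-.026*np.sin(q*D),.072-.026*np.cos(q*D))]
    if q==0:
      for a in range(-180,180,60):
        al=(a+30+q)*D; X.append(L(.083,.05*np.sin(al),.072+.05*np.cos(al)))
    u=wproj(X,s);v=proj('scene',X)
    for p in (u-[140,30])*2.5: cv2.drawMarker(A,tuple(int(t) for t in p),c,cv2.MARKER_CROSS,12,1)
    for p in (v-[195,135])*[390/47,500/60]: cv2.drawMarker(B,tuple(int(t) for t in p),c,cv2.MARKER_CROSS,12,1)
cv2.imwrite('pics/c5.png',np.hstack([A,B]))
```

```text
6.8 [ 0.08303228 -0.0411718   0.18333337] [-0.24102406 -1.00487514 -0.58209493]
```

View pics/c5.png

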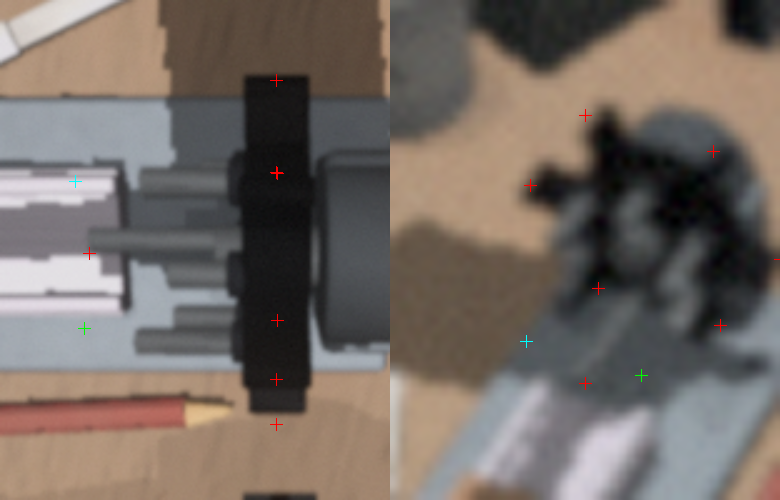

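The longest rod is now at the bottom over the bed: in the wrist view its tip is at (88,240), centred between the lips. The lugs are symmetric and match the joint-0 marks in the scene view (rod mark at (585,382)), and two clicks were counted. Next I move high to a point behind the block.

move_arm(deltas=[[[0.053,-0.269,-0.03,0,1],[0.053,-0.269,-0.03,0,1],[0.053,-0.269,-0.03,0,1],[0.053,-0.269,-0.03,0,1],[0.053,-0.269,-0.03,0,1],[0.053,-0.269,-0.03,0,1],[0.053,-0.269,-0.03,0,1],[0.053,-0.269,-0.03,0,1],[0.053,-0.269,-0.03,0,1]]])

```text
clock: 7.8
position: [0.4183, 0.2013, 0.207]
ee_rot: [0.0, 0.69, 0.724, 0.0]
contact_force: [-1.2, 0.8, -0.4]
width: 0.0004
gripper_force: 0.0
```

Run:
```python
from h import *
for _ in range(5):
    manip.get_image('top'); s=manip.get_state();print(s['clock'],loc(s['position']).round(4),s['ee_rot'].round(4))
im=snap('wrist','w6')
X=[L(*p) for p in ((-.102,.015,.06),(-.102,-.015,.06),(-.042,.015,.06),(-.042,-.015,.06),(-.124,.017,.036),(-.124,-.017,.036),(.022,0,.046),(.029,.017,.036))]
u=wproj(X,s)
for p in u: cv2.drawMarker(im,tuple(int(t) for t in p),(0,0,255),cv2.MARKER_CROSS,10,1)
cv2.imwrite('pics/w6m.png',im)
```

```text
7.85 [-0.1309  0.0012  0.2069] [-0.000e+00  6.898e-01  7.240e-01 -1.000e-04]
7.9 [-0.1311  0.0012  0.2069] [-1.000e-04  6.898e-01  7.240e-01 -2.000e-04]
7.95 [-0.1314  0.0012  0.2069] [-1.000e-04  6.898e-01  7.240e-01 -2.000e-04]
8.0 [-0.1315  0.0012  0.2069] [-1.000e-04  6.897e-01  7.241e-01 -2.000e-04]
8.05 [-0.1317  0.0012  0.207 ] [-1.000e-04  6.896e-01  7.241e-01 -2.000e-04]
```

View pics/w6m.png

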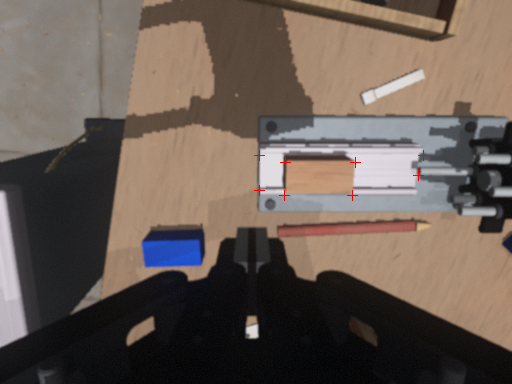

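The block's near end at (285,178) is where predicted (x = -102 mm) and the rod tip is at (418,173). The finger's front face is about 15 mm behind the block, so I go down with the tip 6 mm above the lips.

move_arm(deltas=[[[0.001,0,0.05,0,1],[0.001,0,0.1,0,1],[0.001,0,0.15,0,1],[0.001,0,0.18,0,1],[0.001,0,0.196,0,1],[0.001,0,0.196,0,1],[0.001,0,0.196,0,1]]])

```text
clock: 8.8
position: [0.4171, 0.2023, 0.0507]
ee_rot: [0.0, 0.689, 0.724, 0.0]
contact_force: [-0.3, -0.8, 0.8]
width: -0.0002
gripper_force: 0.0
```

move_arm(deltas=[[[0,0.01,0,0,1],[0,0.02,0,0,1],[0,0.03,0,0,1],[0,0.04,0,0,1],[0,0.05,0,0,1],[0,0.06,0,0,1],[0,0.07,0,0,1],[0,0.078,0,0,1],[0,0.083,0,0,1],[0,0.085,0,0,1],[0,0.085,0,0,1],[0,0.085,0,0,1]]])

```text
clock: 10.0
position: [0.4843, 0.2055, 0.0504]
ee_rot: [-0.0, 0.689, 0.724, -0.0]
contact_force: [0.6, 0.3, -0.0]
width: 0.0002
gripper_force: 0.0
```

Run:
```python
from h import *
for _ in range(3): s=manip.get_state();print(s['clock'],loc(s['position']).round(4),s['contact_force'].round(2));manip.get_image('top')
im=snap('wrist','w7');t=snap('top','t7');b=snap('scene','s7')
o=np.hstack([cv2.resize(im[110:230,220:420],(500,300)),cv2.resize(t[130:250,160:260],(250,300),interpolation=cv2.INTER_CUBIC)])
cv2.imwrite('pics/c7.png',o)
```

```text
10.0 [-0.0645  0.0021  0.0504] [ 0.57  0.34 -0.02]
10.05 [-0.0645  0.0022  0.0505] [-0.08  0.13  0.82]
10.1 [-0.0645  0.0022  0.0505] [0.2  0.39 0.64]
```

View pics/c7.png

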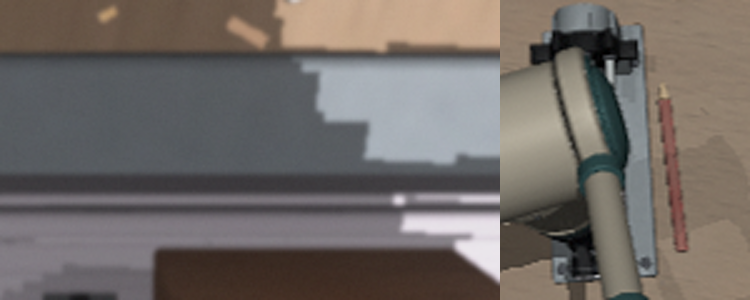

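This is my tenth and last picture: the block's near corner is at (155,250), just ahead of the finger, and the top view is hidden by the arm. From here I use force and numbers, in small steps.

move_arm(deltas=[[[0,0.003,0,0,1],[0,0.006,0,0,1],[0,0.009,0,0,1],[0,0.011,0,0,1],[0,0.011,0,0,1],[0,0.011,0,0,1]]])

```text
clock: 10.9
position: [0.4935, 0.206, 0.0505]
ee_rot: [-0.0, 0.69, 0.724, 0.0]
contact_force: [0.2, 1.0, 1.0]
width: 0.0001
gripper_force: 0.0
```

move_arm(deltas=[[[0,0.001,0,0,1],[0,0.002,0,0,1],[0,0.002,0,0,1],[0,0.002,0,0,1]]])

```text
clock: 11.3
position: [0.4951, 0.2061, 0.0505]
ee_rot: [0.0, 0.689, 0.724, 0.0]
contact_force: [-0.2, -0.8, 0.7]
width: 0.0001
gripper_force: 0.0
```

move_arm(deltas=[[[0,0.001,0,0,1],[0,0.002,0,0,1],[0,0.002,0,0,1],[0,0.002,0,0,1]]])

```text
clock: 11.7
position: [0.4964, 0.2061, 0.0505]
ee_rot: [-0.0, 0.689, 0.724, -0.0]
contact_force: [-0.7, -0.5, 0.4]
width: 0.0
gripper_force: 0.5
```

move_arm(deltas=[[[0,0.001,0,0,1],[0,0.0015,0,0,1],[0,0.0015,0,0,1],[0,0.0015,0,0,1]]])

```text
clock: 12.1
position: [0.4966, 0.2061, 0.0505]
ee_rot: [-0.001, 0.689, 0.724, -0.001]
contact_force: [-4.8, -0.6, 4.5]
width: -0.0003
gripper_force: 2.7
```

Run:
```python
from h import *
F=[]
for _ in range(8): manip.get_image('top');s=manip.get_state();F.append(s['contact_force'])
print(loc(s['position']),np.mean(F,0))
# block's edges in the wrist view: brown mask, extents
im=manip.get_image('wrist')[:,:,::-1];X=[L(x,y,.06) for x in(-.038,.022) for y in(.015,-.015)]
print(wproj(X,s).round(), wproj([L(.022,0,.046),L(.022,.004,.05)],s).round())
w=cv2.cvtColor(im.copy(),cv2.COLOR_BGR2HSV);cv2.imwrite('pics/w8.png',im)
for r in(205,210,215,220):print(r,[tuple(int(v) for v in w[r,c]) for c in range(270,400,8)])
```

```text
[-0.05225332  0.00210077  0.05042861] [-5.73493341  0.10596142  4.00229151]
[[285. 236.]
 [283. 301.]
 [434. 236.]
 [423. 301.]] [[413. 254.]
 [418. 250.]]
205 [(156, 10, 131), (144, 10, 130), (145, 12, 131), (146, 13, 133), (141, 14, 132), (141, 14, 130), (156, 10, 131), (150, 10, 131), (150, 12, 131), (141, 14, 131), (137, 17, 134), (143, 16, 130), (150, 12, 132), (143, 15, 133), (154, 13, 134), (146, 12, 152), (150, 9, 149)]
210 [(140, 12, 129), (150, 12, 125), (8, 68, 60), (7, 69, 63), (8, 66, 62), (7, 70, 62), (10, 72, 64), (8, 64, 64), (9, 65, 63), (8, 66, 62), (4, 61, 63), (6, 57, 63), (11, 76, 64), (8, 69, 67), (11, 62, 66), (9, 62, 66), (9, 55, 65)]
215 [(145, 14, 109), (150, 18, 102), (10, 96, 56), (10, 98, 57), (12, 103, 57), (10, 107, 55), (10, 114, 58), (10, 106, 58), (9, 103, 57), (12, 99, 59), (12, 103, 57), (9, 109, 61), (10, 96, 61), (11, 105, 61), (11, 94, 60), (12, 94, 60), (10, 89, 60)]
220 [(146, 17, 105), (155, 16, 96), (10, 105, 61), (10, 107, 57), (11, 106, 60), (11, 107, 57), (8, 112, 59), (10, 105, 63), (11, 113, 61), (9, 107, 62), (9, 113, 61), (11, 115, 62), (10, 105, 63), (12, 105, 63), (13, 101, 63), (10, 104, 64), (9, 98, 68)]
```

Contact came at TCP x = -52.3 mm, exactly where expected, with force rising to about 6 N. I back straight off, then lift.

move_arm(deltas=[[[0,-0.004,0,0,1],[0,-0.015,0,0,1],[0,-0.04,0,0,1],[0,-0.08,0,0,1],[0,-0.099,0,0,1],[0,-0.099,-0.06,0,1],[0,-0.099,-0.12,0,1],[0,-0.099,-0.18,0,1],[0,-0.099,-0.196,0,1],[0,-0.099,-0.196,0,1],[0,-0.099,-0.196,0,1],[0,-0.099,-0.196,0,1]]])

```text
clock: 13.75
position: [0.4177, 0.2019, 0.2056]
ee_rot: [-0.001, 0.689, 0.724, -0.001]
contact_force: [0.4, 0.7, -0.7]
width: 0.0
gripper_force: 0.0
```

Run:
```python
from h import *
for _ in range(6): manip.get_image('top')
s=manip.get_state();print(s['clock'],loc(s['position']),s['contact_force'])
im=manip.get_image('wrist')[:,:,::-1].copy();cv2.imwrite('pics/w9.png',im)
print(wproj([L(x,y,.06) for x in(-.038,.022) for y in(.015,-.015)],s).round(1).tolist(),'rod',wproj([L(.022,0,.046)],s))
h=cv2.cvtColor(im,cv2.COLOR_BGR2HSV);m=cv2.inRange(h,(4,60,40),(20,255,255));m[:130]=0;m[215:]=0;m[:,:255]=0
n,l,st,c=cv2.connectedComponentsWithStats(m)
for i in range(1,n):
    if st[i,4]>80:print(st[i])
for r in (165,169,173,177):print(r,im[r,300:460:6].mean(1).astype(int).tolist(), h[r,300:460:6,1].tolist())
```

```text
14.05 [-0.13035735  0.00212075  0.2065944 ] [-0.70865824 -0.36547718 -0.52647891]
[[358.4, 163.6], [355.5, 197.0], [427.5, 163.8], [422.8, 197.1]] rod [[417.46417906 177.00655168]]
[255 130 202  85 325]
[ 349  158   77   37 2670]
165 [224, 222, 223, 223, 223, 223, 223, 223, 107, 55, 157, 156, 155, 150, 143, 144, 143, 147, 144, 145, 142, 154, 157, 154, 144, 92, 67] [3, 5, 7, 5, 8, 6, 3, 7, 14, 71, 99, 99, 102, 101, 105, 103, 101, 102, 104, 103, 104, 19, 22, 19, 23, 24, 22]
169 [223, 224, 223, 223, 223, 224, 223, 223, 79, 56, 151, 152, 151, 151, 152, 151, 149, 149, 145, 146, 144, 134, 132, 128, 126, 127, 78] [6, 5, 6, 6, 6, 5, 7, 8, 24, 72, 97, 104, 101, 102, 104, 103, 104, 105, 108, 104, 106, 15, 9, 8, 8, 6, 6]
173 [224, 224, 224, 223, 223, 223, 224, 224, 70, 56, 152, 151, 148, 151, 149, 145, 144, 144, 143, 148, 149, 175, 176, 176, 184, 182, 144] [5, 5, 3, 7, 6, 5, 6, 5, 34, 70, 100, 100, 100, 102, 102, 105, 105, 104, 105, 101, 100, 6, 6, 10, 10, 10, 7]
177 [225, 222, 224, 223, 222, 220, 222, 221, 58, 55, 158, 155, 154, 152, 150, 146, 145, 147, 149, 150, 148, 82, 87, 92, 83, 83, 81] [3, 6, 6, 7, 8, 9, 8, 10, 50, 70, 97, 99, 99, 103, 101, 103, 103, 106, 103, 99, 100, 15, 14, 13, 12, 15, 12]
```

The block's top spans columns 357 to 426 (predicted 356 to 427 when butted), and the bright rod starts right at its far edge on row 173, as it stood before the push. The robot is clear, so I hand in.

```bash
python3 -c "
from rig import manip;print(manip.sign_off())"
```

```text
the job is handed in; nothing more can be done
None
```

I clicked the stop wheel round two clicks so the longest rod sits at the bottom, pushed the wooden block up against it, and handed the job in at about 14 s with the arm clear; no verdict came back.

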